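Scrape the fettling board clean

ROBOT

A 6-joint arm with a two-finger parallel gripper is mounted at the origin on the work surface. World frame = base frame: x ahead of the robot, y to its left, z up, the work surface at z = 0. Lengths are in m, angles in rad, forces in N, time in s.
With the tool pointing down it reaches from about 0.35 to 0.925 m from the base axis. Payload 6.4 kg.
Tool frame: the origin (TCP) lies midway between the tips of the shut fingers; the grasp point (between the pads) lies env.grasp_offset behind it (env.grasp_offset is the distance from the TCP to the grasp point, in m); z points along the fingers, y is the line along which they close (so a half turn about z gives the same grasp; the last joint's range is limited). The gripper opens to 94 mm and grips with 3 to 60 N. Pads are 16 mm wide; open, the fingers measure 119 mm over their backs; the gripper's body (75 mm by 177 mm) begins 78 mm behind the grasp point.
Start: joints at [-1.319, 0.245, 1.558, -0, 1.339, -0.174], TCP at [0.268, -0.592, 0.205] pointing down, gripper open.
Joint ranges: [-3.13, 3.13], [-1.02, 2.26], [0.13, 2.54], [-0.95, 4.09], [0.21, 2.88], [-2.74, 2.74]. Speed limits (rad/s): [2.57, 2.57, 3.14, 3.14, 3.14, 3.14].

INTERFACE

Orientations are given as [roll, pitch, yaw] about the fixed x, y, z axes, in that order (R = Rz(yaw) Ry(pitch) Rx(roll)).
In Python, from rig import env, camera, calibration, recognise gives the robot as it stands.
- The arm moves only by the tool move_arm, never from a script. Its argument "increments" is one flat list of numbers, 7 for each row, row after row: the finger opening in mm, from 0 to 94, then the shift along the tool's x, y, z in mm, then the turn, a rotation vector about the tool's x, y, z in rad. A call has 1 to 20 rows; each row shifts and turns the commanded pose from where the row before left it, along the tool's axes as they then stand; what a row does not reach is not made up. A row lasts 1/10 s, in which the tool goes at most 50 mm and 8.59 degrees, less where a joint would pass 70% of its speed; a pose out of reach is approached as far as the arm can. A call is refused whole if a number of a shift passes 50 or a number of a turn 0.15, either way. A call with a gripper value outside its range is refused whole. The fingers move at their own pace and stop on an object; the grip force is fixed at half the most. Time passes only in rows, so rows that do not move let the fingers close. It gives the time, the measured TCP pose, the force, the opening and the grip force at its end, in the units of the state.
- env.state(): the state, without advancing time (a new reading comes with each control period).
- camera(name): name is "scene" or "side" or "wrist"; returns (picture, depth): 480x640x3 uint8, blue, green, red; 480x640 float32, m along the optical axis (not along the pixel's ray), 0 where there is no reading.
- calibration(name): a dict with "vfov" (degrees; the focal length in pixels is half the picture's height over the tangent of half this angle, whatever the lens; pixels are square), "cx", "cy" (the principal point, pixels), "R" (3x3) and "t" (3): a world point X has camera coordinates R X + t. Camera axes: x right, y down, z forward; pixel columns grow to the right and rows downward; lengths in m; the calibration is good to about 2 mm. The wrist camera is an equidistant fisheye: a pixel r from the principal point sees the ray r / f radians off the axis. A picture is of the moment at which its call begins: read the wrist's pose just before it. calibration takes no time and is no camera call; for the wrist camera it gives the pose at the moment of the call.
- env.hand_in(): hands the job in; it is judged then, once.
Trained networks look in the newest picture that a camera, given by its name, has taken for a name from the list of things; names that differ only in an ending like _2 or _b are one class to them, and where a whole thing is asked for, a point or a joint stands for the part that bears it (a point fixed in the world has none). Each returns a list of dicts, best first, with "confidence" (0 to 1); they miss things now and then, are a little off and sometimes report something else, mostly with a low value. They report only what shows in the picture. A call takes as long as a camera call. They do not tell look-alikes from the thing itself.
- recognise(target, camera): "rect" ([left, top, right, bottom] in pixels, round what is visible of it).
The state is a dict: "t": time; "joints": joint angles; "qvel": joint speeds; "joint_torque": joint torques, N m; "position": TCP position; "ee_rot": TCP orientation; "ft_force": force on the tool from outside, world axes, zero at the start; "wrist_torque": the same for the moment, N m; "gripper_width": finger opening in m; "gripper_force": force on a finger pad.
Only numpy, scipy, OpenCV 4.12 (cv2) and the standard library are available. Lean on these libraries where they do the work, as an engineer would, in place of code of your own. Each camera call takes 0.05 s, during which the arm holds its last target. There are 200 camera calls.

TASK

Pick up the scraper block and use it to sweep all four plaster chips off the raised board into the steel scrap tray at its end, then stand the scraper upright on the narrow wooden rail, lengthwise along it and near its middle. Do not touch the chips with the gripper, and leave the clay cup on the board, and everything else on the table, where it stands.

Things in the scene. Friction and masses are not known exactly. Their poses are not given: they have to be found in the camera images.
- board: Fixed raised plywood fettling board, 230 mm (its x) by 250 mm (its y), flat top 60 mm above the table. Origin at table level under its centre. The 20 mm thick top overhangs; no rim. Its two y ends (y = -125 and +125 mm) face the scrap tray and the plaster mould, either way round.
- tray: Fixed open steel scrap tray lying along one y end of the board (left or right, it varies), parallel to it: 270 mm (its x) by 90 mm (its y), walls 36 mm high and 4 mm thick, floor 4 mm thick. Origin under its centre, 155 mm from the board's centre; its inner side reaches 15 mm under the board's end, so whatever is pushed straight off that end drops in.
- mould: Fixed plaster mould half standing along the other y end of the board: 200 mm (its x) by 56 mm (its y), 90 mm high. Origin under its centre, 155 mm from the board's centre: its face is 2 mm off the board's end.
- scraper: Loose scraper block, standing upright on the table at the start: foot 24 mm thick (its x) by 60 mm wide (its y), 28 mm high, steel below and wood above; on it a wooden grip 18 mm thick (x) by 46 mm (y) from 28 to 78 mm height. Flat underside. Origin at the centre of its underside, z up. 0.1 to 0.25 kg.
- rail: Fixed narrow wooden rest: a flat bar 34 mm wide (its x) by 120 mm long (its y) on two dowels, its top 60 mm above the table, over a base plate 80 by 130 by 10 mm. Origin at table level under the bar's centre. The scraper's place: standing on the bar, its 60 mm width along the bar.
- cup: Unfired handleless clay cup standing on the board among the chips, mouth up: widest 64 mm across, 80 mm high. Fragile bystander. Origin at the centre of its underside.
- chip1: Loose flat chip of hard dry plaster on the board, about 30 x 20 mm, at most 17 mm from centre to corner, 11 mm thick. Origin at the centre of its underside, z up at the start.
- chip2: Loose flat chip of hard dry plaster on the board, about 26 x 24 mm, at most 17 mm from centre to corner, 11 mm thick. Origin at the centre of its underside, z up at the start.
- chip3: Loose flat chip of hard dry plaster on the board, about 28 x 18 mm, at most 17 mm from centre to corner, 11 mm thick. Origin at the centre of its underside, z up at the start.
- chip4: Loose flat chip of hard dry plaster on the board, about 24 x 22 mm, at most 17 mm from centre to corner, 11 mm thick. Origin at the centre of its underside, z up at the start.
- mug_a: Bystander: loose clay mug, 84 mm across plus a handle at its +y side, 100 mm high, on the table. Origin under its centre.
- mug_b: Bystander: another such mug, on the other side of the table.
- jar: Bystander: loose white plastic jar, 72 mm across, 100 mm high. Origin under its centre.
- halfmould: Bystander: loose plaster mould half lying on the table, 120 by 90 mm, 50 mm high. Origin under its centre.
- brush: Bystander: brush lying on the table along its x, handle to -x. Origin under its middle.
There are look-alikes about, which are no part of the job. Leave any green look-alike of the scraper alone.

How it is judged:
By the outcome, as a careful person would: the job done as asked, in the order asked, and still so for the second after the job is handed in, with the robot touching nothing.
It also fails if it takes over 67 s, if anything falls off the work surface, if the arm or the gripper's body presses on something with over 40 N, if the wrist force passes 120 N, or if a joint passes its speed limit or range.

## Working session

There is one attempt and no reset: what is moved stays moved. The work goes in short steps, Python scripts to look and compute and a tool call to move; the robot and the scene stay as the last step left them, time stands still between calls to the robot, and variables do not carry over. Pictures are saved under pics/ and viewed, at most 10 in all, crops included, and the job is handed in when it is done.

Besides the shell and the picture viewer there is one more tool, called after "Emit:" as name(argument=value, ...) on one line, values as JSON. move_arm: Moves the arm, as the interface text tells. Its arguments: {"type":"object","properties":{"increments":{"type":"array","items":{"type":"number"}}},"required":["increments"]}

```bash
ls; mkdir -p pics; python3 - <<'E'
from rig import env,camera,calibration,recognise
import cv2,numpy as np,pickle
s=env.state();print(s['t'],s['position'],s['ee_rot'],env.grasp_offset)
for c in ("scene","side"):
    p,d=camera(c);cv2.imwrite(f"pics/{c}0.png",p);pickle.dump((p,d,calibration(c)),open(f"pics/{c}0.pkl","wb"))
    k=calibration(c);print(c,k['vfov'],-np.array(k['R']).T@np.array(k['t']))
    for n in ("scraper","rail","board","tray","cup","chip1"):
        print(n,[(np.round(r['rect']).tolist(),round(r['confidence'],2)) for r in recognise(n,c)])
E
```

```text
pics
0.0 [ 0.26833588 -0.59138059  0.20437702] [-3.13975382e+00 -3.14572246e-04  4.25817905e-01] 0.0188
scene 44.23501907768934 [1.17314151 0.46353863 1.21483698]
scraper [([222.0, 168.0, 246.0, 194.0], 0.89), ([252.0, 143.0, 263.0, 176.0], 0.84)]
rail [([440.0, 294.0, 490.0, 361.0], 0.7)]
board [([238.0, 210.0, 381.0, 333.0], 0.78)]
tray [([304.0, 264.0, 415.0, 367.0], 0.72)]
cup [([288.0, 268.0, 324.0, 307.0], 0.59)]
chip1 [([302.0, 256.0, 317.0, 268.0], 0.72), ([344.0, 257.0, 361.0, 266.0], 0.7), ([264.0, 258.0, 276.0, 270.0], 0.68), ([314.0, 225.0, 322.0, 238.0], 0.54)]
side 45.42158881320536 [-0.65028158  0.02976074  1.00113458]
scraper [([440.0, 238.0, 461.0, 271.0], 0.67), ([445.0, 264.0, 469.0, 299.0], 0.55), ([438.0, 186.0, 480.0, 232.0], 0.24)]
rail [([153.0, 241.0, 208.0, 293.0], 0.97)]
board [([324.0, 205.0, 368.0, 271.0], 0.85), ([440.0, 240.0, 462.0, 271.0], 0.41)]
tray [([236.0, 200.0, 280.0, 272.0], 0.75), ([321.0, 221.0, 328.0, 231.0], 0.3)]
cup [([492.0, 202.0, 523.0, 246.0], 0.7)]
chip1 [([322.0, 221.0, 325.0, 227.0], 0.56), ([330.0, 241.0, 345.0, 249.0], 0.49), ([340.0, 204.0, 351.0, 219.0], 0.39)]
```

View pics/scene0.png

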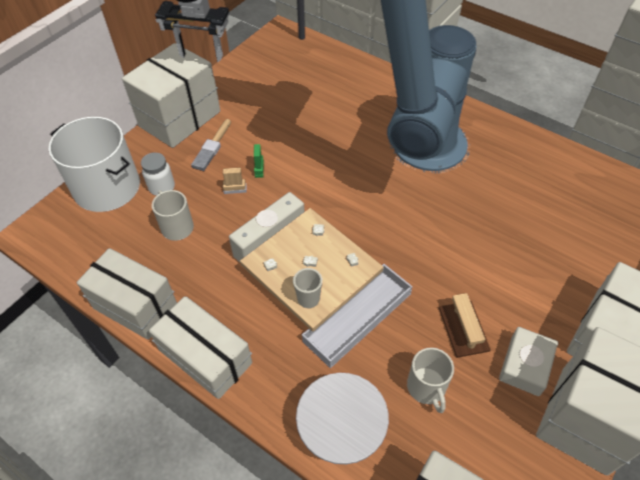

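View pics/side0.png

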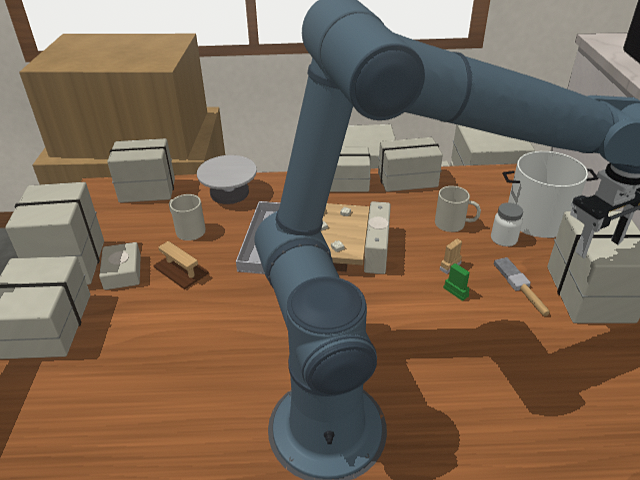

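The scene picture shows two scraper-like things. The wood and steel block at (234,181) fits the description. The green one at (258,160) is the look-alike to leave alone. The tray is at the board's lower right end and the mould at its upper left. The chips are at (318,230), (270,264), (310,261) and (352,260), the cup is at (307,288) and the rail at (464,325). In the side picture the arm hides part of the board. Next: measure, and crop the scraper.

```bash
cat > h.py <<'E'
import numpy as np,cv2,pickle
def cloud(p,d,k):
    f=240/np.tan(np.radians(k['vfov'])/2);v,u=np.mgrid[:480,:640]
    X=np.stack([(u-k['cx'])/f*d,(v-k['cy'])/f*d,d],-1)
    W=(X-np.array(k['t']))@np.array(k['R']); W[d==0]=np.nan
    return W
def load(n): 
    p,d,k=pickle.load(open(f"pics/{n}.pkl","rb")); return p,d,k,cloud(p,d,k)
def box(W,r): l,t,rr,b=[int(x) for x in r]; return W[t:b+1,l:rr+1].reshape(-1,3)
def rect(P): 
    (c,s,a)=cv2.minAreaRect((P[:,:2]*1000).astype(np.float32)); return np.round(c,1),np.round(s,1),round(a,1)
E
python3 - <<'E'
from h import *
p,d,k,W=load("scene0")
def sel(r,lo,hi): 
    P=box(W,r); return P[(P[:,2]>lo)&(P[:,2]<hi)]
for n,r,lo,hi in [("board",[225,195,400,345],.054,.064),("mould",[225,185,310,262],.082,.096),("trayrim",[295,255,418,372],.030,.042),("rail bar",[435,285,495,365],.052,.068),("rail base",[435,285,495,365],.005,.015),
 ("scr grip",[218,160,248,196],.072,.084),("scr foot",[218,160,248,196],.02,.034),("scr all",[218,160,248,196],.012,.09),("green",[249,140,266,180],.012,.1),
 ("cup",[285,262,328,310],.125,.15),("c1",[300,254,319,270],.066,.076),("c2",[342,255,363,269],.066,.076),("c3",[262,256,278,272],.066,.076),("c4",[311,223,325,240],.066,.076),
 ("mug_a",[405,345,460,412],.09,.11),("mugb",[150,185,195,240],.09,.11),("jar",[138,150,178,195],.085,.12)]:
    P=sel(r,lo,hi); print(n,len(P),*rect(P),"zmed",np.round(np.median(P[:,2]),4),"mean",np.round(P.mean(0)[:2]*1000,1))
c=cv2.resize(p[130:210,205:285],None,fx=6,fy=6,interpolation=cv2.INTER_CUBIC)
cv2.imwrite("pics/crop_scr.png",c)
# topdown of board area: 1 mm/px heights
E
```

```text
board 7141 [561.4 -34.4] [303.2 232. ] 79.7 zmed 0.0582 mean [567.1 -10.4]
mould 1505 [ 539.9 -161.3] [ 59.6 199.4] 79.5 zmed 0.0879 mean [ 543.4 -160.3]
trayrim 446 [613.2 196.3] [246.1 279.8] 69.8 zmed 0.0339 mean [609.1 161.3]
rail bar 817 [516.4 366.8] [191.4  88.5] 15.1 zmed 0.0579 mean [488.9 358.4]
rail base 979 [473.5 350.5] [198.1 107.7] 33.7 zmed 0.0084 mean [496.3 355.9]
scr grip 90 [ 460.4 -343.5] [23.4 44.7] 35.5 zmed 0.0756 mean [ 461.3 -343.5]
scr foot 118 [ 461.2 -341.7] [30.2 57.1] 43.0 zmed 0.0268 mean [ 463.7 -337.8]
scr all 432 [ 460.6 -342.4] [30.9 56.9] 39.7 zmed 0.0469 mean [ 463.7 -339.2]
green 254 [ 364.6 -335.7] [63.  22.6] 37.6 zmed 0.0539 mean [ 372.4 -328.3]
cup 315 [646.7  41.9] [64.8 60.4] 35.0 zmed 0.1355 mean [646.4  41.4]
c1 101 [565.2 -12.8] [25.9 30.4] 35.3 zmed 0.0685 mean [565.8 -12.6]
c2 74 [506.8  67.1] [24.7 28.2] 16.2 zmed 0.069 mean [506.3  67.4]
c3 91 [626.8 -82.2] [27.2 24.7] 63.9 zmed 0.069 mean [627.1 -82.4]
c4 79 [483.7 -47.7] [39.5 25.4] 43.0 zmed 0.0693 mean [480.2 -50.5]
mug_a 342 [647.3 354.6] [86.1 83.4] 15.5 zmed 0.0971 mean [648.7 355.1]
mugb 254 [ 644.9 -382.5] [85.4 84. ] 42.8 zmed 0.0958 mean [ 644.8 -381.5]
jar 500 [ 590.5 -472.6] [169.9  61.4] 60.3 zmed 0.0965 mean [ 577.2 -493.3]
```

View pics/crop_scr.png

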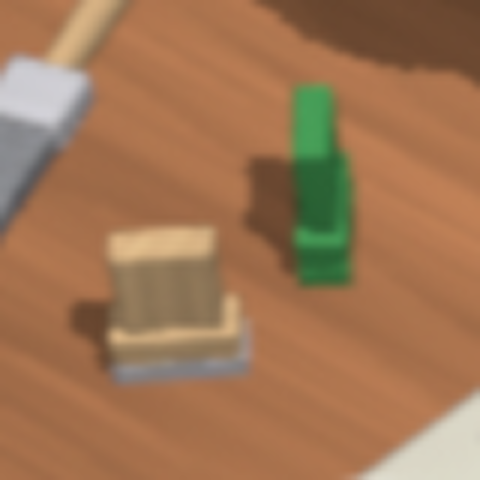

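The crop shows the wood and steel scraper at crop pixel (175,300), which is scene (234,180). The green look-alike at crop (322,185) is separate. The scraper is confirmed. Next I refine the rail, board and scraper angle with both cameras.

```bash
cat >> h.py <<'E'
def comp(W,r,lo,hi):
    m=np.zeros((480,640),np.uint8); l,t,rr,b=[int(x) for x in r]
    z=W[...,2]; m[t:b+1,l:rr+1]=((z>lo)&(z<hi))[t:b+1,l:rr+1]
    m=cv2.morphologyEx(m,cv2.MORPH_OPEN,np.ones((2,2),np.uint8))
    n,lab,st,_=cv2.connectedComponentsWithStats(m,connectivity=4); i=1+np.argmax(st[1:,4]); return W[lab==i]
E
python3 - <<'E'
from h import *
for c,L in {"scene0":[("rail",[435,285,495,365],.052,.064),("railbase",[435,285,495,365],.004,.016),("mould",[225,185,310,262],.082,.094),("boardtop",[225,195,400,345],.0545,.0625),("grip",[218,160,248,196],.070,.082),("scr>12",[218,160,248,196],.012,.09),("trayfloor",[295,255,418,372],-.002,.008)],
 "side0":[("rail",[148,236,212,297],.052,.066),("railbase",[148,236,212,297],.004,.016),("mould",[355,195,395,278],.082,.096),("grip",[438,236,464,275],.070,.084),("scr>12",[438,236,464,262],.012,.09)]}.items():
    p,d,k,W=load(c); print(c)
    for n,r,lo,hi in L:
        P=comp(W,r,lo,hi); print(n,len(P),*rect(P),np.round(np.median(P[:,2]),4),np.round(P.mean(0)[:2]*1000,1))
p,d,k,W=load("scene0")
# table height
for r in ([300,130,340,160],[380,420,410,440]): print(np.nanmedian(box(W,r)[:,2]))
B=np.array([568.1,-8.9]);a=np.radians(79.5);V=np.array([np.cos(a),np.sin(a)]);U=np.array([V[1],-V[0]])
for n,r in [("c1",[300,254,319,270]),("c2",[342,255,363,269]),("c3",[262,256,278,272]),("c4",[311,223,325,240])]:
    P=comp(W,r,.0655,.076);q=(P[:,:2]*1000-B);print(n,len(P),rect(P),"uv",(q@U).min().round(),(q@U).max().round(),(q@V).min().round(),(q@V).max().round())
E
```

```text
scene0
rail 757 [464.3 355.6] [148.   56.5] 45.5 nan [nan nan]
railbase 945 [480.  359.8] [129.1  83.1] 48.9 nan [nan nan]
mould 1458 [ 517.  -154.9] [ 57.9 246.3] 80.7 nan [nan nan]
boardtop 6228 [557.2  -9.2] [252.5 249. ] 79.6 nan [nan nan]
grip 98 [ 430.6 -350. ] [95.  41.2] 15.9 0.0744 [ 460.2 -341.2]
scr>12 425 [ 431.8 -345.1] [100.5  49.1] 16.4 nan [nan nan]
trayfloor 2848 [591.9 143.8] [ 83.7 263.9] 79.4 nan [nan nan]
side0
rail 475 [484.8 345.8] [118.4  68. ] 47.4 nan [nan nan]
railbase 700 [474.9 355.2] [132.7  88.2] 47.3 nan [nan nan]
mould 998 [ 586.1 -174.4] [ 54.4 312.4] 77.8 nan [nan nan]
grip 113 [ 491.2 -369.4] [ 23.4 137.4] 54.9 nan [nan nan]
scr>12 352 [ 472.5 -352.2] [ 40.1 187.6] 65.3 nan [nan nan]
-0.0023555392518343397
-0.0008449217397927329
c1 99 (array([563.9, -11. ]), array([25.9, 30.3]), 36.0) uv -24.0 13.0 -18.0 13.0
c2 65 (array([505.7,  69.6]), array([23.6, 25. ]), 27.6) uv -88.0 -63.0 52.0 78.0
c3 83 (array([625.9, -78.8]), array([19.1, 28.4]), 57.8) uv nan nan nan nan
c4 66 (array([478.3, -49.3]), array([27.9, 21.9]), 35.5) uv nan nan nan nan
```

```bash
sed -i 's/np.ones((2,2),np.uint8))/np.ones((3,3),np.uint8))/' h.py; cat >> h.py <<'E'
def fit(P,w,l,a0):
    "known rectangle w x l (mm), w axis near angle a0 deg: maximise points inside minus outside, soft"
    from scipy.optimize import minimize
    Q=P[:,:2]*1000
    def cost(x):
        a=np.radians(x[2]);R=np.array([[np.cos(a),np.sin(a)],[-np.sin(a),np.cos(a)]])
        e=np.abs((Q-x[:2])@R.T)-np.array([w,l])/2
        return np.sum(np.minimum(np.clip(e,0,None),6)**2)
    best=min((minimize(cost,[*(np.median(Q,0)+[dx,dy]),a0+da],method="Nelder-Mead",options=dict(xatol=.05,fatol=.01,maxiter=2000)) for dx in(-8,8) for dy in(-8,8) for da in(-8,0,8)),key=lambda r:r.fun)
    return np.round(best.x,1),round(best.fun/len(Q),2)
E
python3 - <<'E'
from h import *
B=np.array([568.1,-8.9]);a=np.radians(79.5);V=np.array([np.cos(a),np.sin(a)]);U=np.array([V[1],-V[0]])
for c,L in {"scene0":[("rail",[435,285,495,365],.052,.064,34,120,50),("railbase",[435,285,495,365],.004,.016,80,130,50),("mould",[225,185,310,262],.082,.094,56,200,79.5),("grip",[218,160,248,196],.070,.082,18,46,38),("scr",[218,160,248,196],.008,.09,24,60,38),("trayfloor",[295,255,418,372],-.002,.008,82,262,79.5)],
 "side0":[("rail",[148,236,212,297],.052,.066,34,120,50),("railbase",[148,236,212,297],.004,.016,80,130,50),("mould",[355,195,395,278],.082,.096,56,200,79.5),("grip",[438,236,464,275],.070,.084,18,46,38),("scr",[438,236,464,268],.012,.09,24,60,38)]}.items():
    p,d,k,W=load(c); W[np.isnan(W)]=-9; print(c)
    for n,r,lo,hi,w,l,a0 in L:
        P=comp(W,r,lo,hi); print(n,len(P),*rect(P),"fit",*fit(P,w,l,a0))
p,d,k,W=load("scene0");W[np.isnan(W)]=-9
for n,r in [("c1",[300,254,319,270]),("c2",[342,255,363,269]),("c3",[262,256,278,272]),("c4",[311,223,325,240])]:
    P=comp(W,r,.0655,.076);q=(P[:,:2]*1000-B);print(n,len(P),"uv",(q@U).min().round(),(q@U).max().round(),(q@V).min().round(),(q@V).max().round())
E
```

```text
scene0
rail 747 [480.3 357.8] [120.3  37.2] 46.5 fit [480.6 357.5 136.4] 0.02
railbase 883 [480.2 357.6] [133.  82.] 46.1 fit [480.7 356.9 -43. ] 0.01
mould 1409 [ 539.8 -161.8] [ 58.2 199.4] 79.7 fit [ 539.9 -161.7   80. ] 0.01
grip 96 [ 460.8 -343.7] [23.8 45.3] 37.6 fit [ 460.8 -344.2   40.3] 0.41
scr 437 [ 460.9 -342.8] [30.9 57.9] 39.7 fit [ 461.2 -342.5   40.2] 0.16
trayfloor 2678 [586.1 138.1] [ 75.6 255.5] 79.3 fit [588.  135.5  79.9] 0.0
side0
rail 461 [477.1 358.3] [124.9  37.7] 46.4 fit [476.4 358.4 136.3] 0.09
railbase 661 [474.8 357. ] [134.5  82.5] 45.9 fit [474.6 357.5 -44.2] 0.03
mould 986 [ 534.  -161.3] [ 55.9 204.4] 79.6 fit [ 533.5 -161.3   79.3] 0.02
grip 107 [ 456.3 -343. ] [19.8 49.6] 44.6 fit [ 455.9 -342.8   43.7] 0.11
scr 455 [ 421.  -331.8] [ 47.6 117.6] 71.4 fit [ 454.6 -343.3   38.9] 7.92
c1 51 uv -17.0 3.0 -11.0 11.0
c2 41 uv -86.0 -63.0 59.0 77.0
c3 79 uv 57.0 85.0 -75.0 -47.0
c4 54 uv -96.0 -66.0 -67.0 -42.0
```

```bash
cat > mv.py <<'E'
import numpy as np
def local(dxy,yaw):
    "world shift mm -> tool x,y (tool down)"
    c,s=np.cos(np.radians(yaw)),np.sin(np.radians(yaw)); return np.round([dxy[0]*c+dxy[1]*s, dxy[0]*s-dxy[1]*c],1)
B=np.array([570.,-8.9]);a=np.radians(79.6);V=np.array([np.cos(a),np.sin(a)]);U=np.array([V[1],-V[0]])
def uv(u,v): return B+u*U+v*V
E
python3 - <<'E'
from h import *
from mv import local
p,d,k,W=load("scene0")
P=box(W,[110,40,225,145]);P=P[P[:,2]>.05];print("block",np.nanpercentile(P,[1,50,99],axis=0).round(3).tolist())
# points along corridor within 0.12 of path, above .1
a=np.array([.268,-.591]);b=np.array([.4585,-.343]);Q=W.reshape(-1,3);Q=Q[np.isfinite(Q[:,2])]
t=np.clip((Q[:,:2]-a)@(b-a)/((b-a)@(b-a)),0,1);D=np.linalg.norm(Q[:,:2]-a-t[:,None]*(b-a),axis=1)
S=Q[(D<.14)&(Q[:,2]>.12)];print(len(S),S.min(0) if len(S) else '',S.max(0) if len(S) else '')
# ray-plane bias check: side camera x of rail with z forced .060
for c,r,lo,hi,z in [("scene0",[435,285,495,365],.052,.064,.06),("side0",[148,236,212,297],.052,.066,.06),("scene0",[225,185,310,262],.082,.094,.09),("side0",[355,195,395,278],.082,.096,.09)]:
    p,d,k,W=load(c);W[np.isnan(W)]=-9;P=comp(W,r,lo,hi);C=-np.array(k['R']).T@np.array(k['t'])
    P2=C+(P-C)*((z-C[2])/(P[:,2]-C[2]))[:,None];print(c,np.median(P[:,2]),*rect(P2))
print(local((190.2,248.4),24.4))
E
```

```text
block [[0.248, -0.732, 0.053], [0.373, -0.616, 0.164], [0.577, -0.539, 0.249]]
4861 [ 0.20421036 -0.72960264  0.12002999] [ 0.44533611 -0.49714583  0.39827299]
scene0 0.057798677103965995 [483.  357.3] [121.   35.9] 46.5
side0 0.06156547952017855 [473.2 357.7] [128.   39.9] 46.5
scene0 0.08793678664937679 [ 542.3 -158.5] [ 57.7 199.6] 79.9
side0 0.09167218997383901 [ 530.5 -160.7] [ 55.7 208.4] 79.7
[ 275.8 -147.6]
```

Emit:
move_arm(increments=[94,0,0,-30,0,0,0,94,30,-16,0,0,0,0,94,35,-19,0,0,0,0,94,35,-19,0,0,0,0,94,35,-19,0,0,0,0,94,35,-19,0,0,0,0,94,35,-19,0,0,0,0,94,35,-19,0,0,0,0,94,35.8,-17.6,0,0,0,0,94,0,0,10,0,0,0.1443,94,0,0,10,0,0,0.1443,94,0,0,10,0,0,0.1443,94,0,0,10,0,0,0.1443,94,0,0,10,0,0,0.1443,94,0,0,0,0,0,0.1443,94,0,0,0,0,0,0.1443,94,0,0,0,0,0,0.1443,94,0,0,0,0,0,0.1443,94,0,0,0,0,0,0])

```text
t: 2.6
position: [0.4587, -0.3437, 0.1855]
ee_rot: [-3.142, -0.0, -0.873]
ft_force: [0.1, 0.4, 0.6]
gripper_width: 0.0938
gripper_force: 0.0
```

```bash
python3 - <<'E'
from rig import env,camera,calibration,recognise
import cv2,numpy as np,pickle
s=env.state();print(s['t'],s['position'],s['ee_rot'])
k=calibration("wrist");p,d=camera("wrist");pickle.dump((p,d,k,s),open("pics/w1.pkl","wb"));cv2.imwrite("pics/w1.png",p)
print(k['vfov'],k['cx'],k['cy'],[(np.round(r['rect']),r['confidence']) for r in recognise("scraper","wrist")])
E
```

```text
2.6 [ 0.45872466 -0.34365228  0.18554884] [-3.14155462e+00 -1.51193794e-04 -8.72623672e-01]
65.70646984690485 317.1554145152553 240.82180507719016 [(array([357., 268., 413., 318.]), 0.87), (array([305., 187., 334., 265.]), 0.82)]
```

View pics/w1.png

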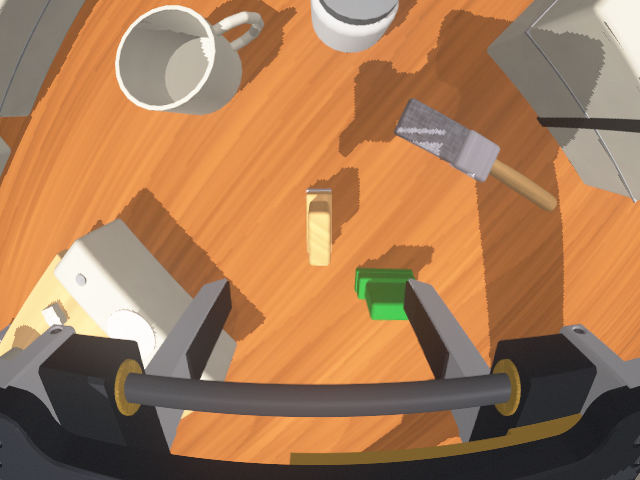

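Wrist picture: the scraper is at (319,227), lined up with the image's vertical, so the jaws are parallel to it. The green look-alike at (388,293) is off to the side.

```bash
cat >> h.py <<'E'
def wcloud(p,d,k):
    f=240/np.tan(np.radians(k['vfov'])/2);v,u=np.mgrid[:480,:640].astype(float)
    x=u-k['cx'];y=v-k['cy'];r=np.hypot(x,y)+1e-9;th=r/f
    X=np.stack([x/r*np.tan(th)*d,y/r*np.tan(th)*d,d],-1)
    W=(X-np.array(k['t']))@np.array(k['R']);W[d==0]=-9;W[th>1.2]=-9
    return W
E
python3 - <<'E'
from h import *
p,d,k,s=pickle.load(open("pics/w1.pkl","rb"));W=wcloud(p,d,k)
for n,r,lo,hi,w,l,a0 in [("grip",[295,180,345,275],.070,.084,18,46,40),("scr",[295,180,345,275],.01,.09,24,60,40),("mould",[40,210,240,400],.08,.096,56,200,79.6)]:
    P=comp(W,r,lo,hi);print(n,len(P),*rect(P),np.median(P[:,2]),"fit",*fit(P,w,l,a0))
print("table",np.median(box(W,[250,100,300,150])[:,2]))
E
```

```text
grip 1205 [ 457.8 -344.5] [17.9 44.6] 40.5 0.07736638593565438 fit [ 457.7 -344.4   40.6] 0.0
scr 1809 [ 458.1 -344.7] [23.6 57.6] 39.9 0.07677856664785372 fit [ 457.8 -344.4   40.2] 0.0
mould 5735 [ 568.9 -169.3] [ 56.7 133.4] 80.1 0.0895817952142337 fit [ 587.4 -172.5   80. ] 0.0
table -0.00023294695217222238
```

Emit:
move_arm(increments=[94,0,1.2,30,0,0,0,94,0,0,35,0,0,0,94,0,0,35,0,0,0,94,0,0,30,0,0,0,94,0,0,15,0,0,0,94,0,0,6.5,0,0,0,94,0,0,0,0,0,0,0,0,0,0,0,0,0,0,0,0,0,0,0,0,0,0,0,0,0,0,0,0,0,0,0,0,0,0,0,0,0,0,0,0,0,0,0,0,0,0,0,0])

```text
t: 4.0
position: [0.4578, -0.3444, 0.0341]
ee_rot: [-3.142, -0.0, -0.873]
ft_force: [0.1, -0.3, 0.3]
gripper_width: 0.0494
gripper_force: 0.0
```

Emit:
move_arm(increments=[0,0,0,0,0,0,0,0,0,0,0,0,0,0,0,0,0,0,0,0,0,0,0,0,0,0,0,0,0,0,0,0,0,0,0,0,0,0,0,0,0,0,0,0,0,0,0,0,0,0,0,0,-15,0,0,0,0,0,0,-35,0,0,0,0,0,0,-40,0,0,0,0,0,0,-40,0,0,0,0,0,0,-35,0,0,-0.139,0,0,0,-15,0,0,-0.139,0,0,0,0,0,0,-0.139,0,0,0,0,0,0,-0.139,0,0,0,0,0,0,-0.139,0,0,0,0,0,0,0])

```text
t: 5.7
position: [0.4577, -0.3442, 0.2147]
ee_rot: [3.141, -0.0, -0.178]
ft_force: [-0.2, -0.5, -1.1]
gripper_width: 0.018
gripper_force: 30.0
```

```bash
python3 -c "
from mv import *
print(local((91.6,296.4),-10.2))"
```

```text
[  37.7 -307.9]
```

Emit:
move_arm(increments=[0,4,-30,0,0,0,0,0,5,-40,0,0,0,0,0,5,-40,0,0,0,0,0,5,-40,0,0,0,0,0,5,-40,0,0,0,0,0,5,-40,0,0,0,0,0,5,-40,0,0,0,0,0,3.7,-37.9,0,0,0,0,0,0,0,0,0,0,0])

```text
t: 6.6
position: [0.5498, -0.0443, 0.2144]
ee_rot: [-3.14, -0.0, -0.176]
ft_force: [-0.6, -0.9, -1.8]
gripper_width: 0.0179
gripper_force: 30.0
```

```bash
python3 - <<'E'
from rig import env,camera,calibration,recognise
import cv2,numpy as np,pickle
s=env.state();print(s['t'],s['position'],s['ee_rot'])
k=calibration("wrist");p,d=camera("wrist");pickle.dump((p,d,k,s),open("pics/w2.pkl","wb"));cv2.imwrite("pics/w2.png",p)
for n in ("chip1","cup"): print(n,[(np.round(r['rect']).tolist(),round(r['confidence'],2)) for r in recognise(n,"wrist")])
from h import *
W=wcloud(p,d,k);z=W[...,2]
print(np.nanpercentile(z[(z>.05)&(z<.065)],[10,50,90]))
m=((z>.054)&(z<.064));P=W[m];print("board",rect(P))
E
```

```text
6.6 [ 0.54977525 -0.04428327  0.21439009] [-3.14040495e+00 -1.96386848e-04 -1.75821959e-01]
chip1 [([202.0, 280.0, 231.0, 305.0], 0.79), ([1.0, 169.0, 42.0, 238.0], 0.7), ([260.0, 202.0, 302.0, 236.0], 0.63), ([335.0, 121.0, 364.0, 154.0], 0.57), ([97.0, 81.0, 192.0, 331.0], 0.48)]
cup [([138.0, 99.0, 230.0, 189.0], 0.93)]
[0.05856705 0.0596374  0.06067279]
board (array([574.1,  -4.8]), array([810.6, 315.4]), 82.4)
```

View pics/w2.png

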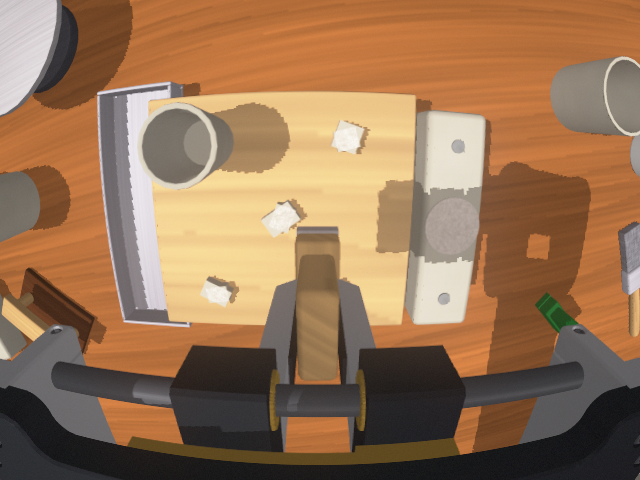

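This wrist picture shows chips at (217,292), (281,218) and (348,137). The fourth is hidden behind the gripper. The cup is at (180,145), the tray to the left and the mould to the right. The scraper is held straight.

```bash
python3 - <<'E'
from h import *
p,d,k,s=pickle.load(open("pics/w2.pkl","rb"));W=wcloud(p,d,k);z=W[...,2]
P=comp(W,[410,90,490,335],.083,.096);print("mould",rect(P),*fit(P,56,200,79.8))
P=comp(W,[130,85,420,330],.0565,.0635);print("board",rect(P),*fit(P,250,230,79.8),np.median(P[:,2]))
x,_=fit(comp(W,[410,90,490,335],.083,.096),56,200,79.8)
a=np.radians(x[2]);V=np.array([np.cos(a),np.sin(a)]);U=np.array([V[1],-V[0]]);B=x[:2]+155*V;print("B",B,V)
for n,r,lo,hi in [("c2",[195,272,240,312],.0655,.076),("c1",[255,195,310,242],.0655,.076),("c3",[328,115,370,160],.0655,.076),("cup",[130,95,235,195],.125,.15)]:
    P=comp(W,r,lo,hi);q=P[:,:2]*1000-B;print(n,len(P),rect(P),"u",(q@U).min().round(),(q@U).max().round(),"v",(q@V).min().round(),(q@V).max().round(),"z",np.median(P[:,2]).round(4))
P=comp(W,[90,75,200,335],.03,.045);q=P[:,:2]*1000-B;print("tray v",np.percentile(q@V,[1,50,99]),"u",np.percentile(q@U,[1,99]))
P=comp(W,[290,225,345,385],.1,.35);print("scraper",P.min(0),P.max(0),rect(P))
E
```

```text
mould (array([ 537.2, -161.1]), array([ 55.4, 198.2]), 79.8) [ 537.3 -160.9   79.7] 0.0
board (array([564. ,  -9.6]), array([250.9, 230.4]), 79.8) [564.2  -9.6  79.7] 0.0 0.05965580981245917
B [565.01434334  -8.39781912] [0.17880222 0.98388504]
c2 544 (array([502.1,  66.2]), array([30.4, 23. ]), 63.0) u -88.0 -61.0 v 46.0 78.0 z 0.0704
c1 796 (array([563.5, -12.5]), array([24.9, 31.8]), 36.2) u -17.0 15.0 v -21.0 12.0 z 0.0705
c3 709 (array([624.5, -82.7]), array([23.2, 26.2]), 66.1) u 58.0 86.0 v -76.0 -50.0 z 0.0708
cup 2500 (array([645. ,  41.5]), array([63.2, 62.6]), 71.3) u 39.0 101.0 v 32.0 95.0 z 0.1388
tray v [193.5688136  195.37904357 198.72295028] u [-73.05156808  35.89142407]
scraper [ 0.52593613 -0.06121375  0.17884592] [ 0.58129373 -0.03181819  0.32499053] (array([553. , -44.7]), array([28.3, 53.7]), 79.5)
```

Emit:
move_arm(increments=[0,0,4,35,0,0,0,0,0,0,40,0,0,0,0,0,0,30,0,0,0,0,0,0,11,0,0,0,0,0,0,3,0,0,0,0,0,0,0,0,0,0])

```text
t: 7.35
position: [0.5495, -0.0528, 0.0961]
ee_rot: [3.141, -0.002, -0.179]
ft_force: [0.6, 0.1, -1.7]
gripper_width: 0.018
gripper_force: 30.0
```

Emit:
move_arm(increments=[0,0,-6,0.5,0,0,0,0,0,-10,0,0,0,0,0,0,-11,0,0,0,0,0,0,-11,0,0,0,0,0,0,-11,0,0,0,0,0,0,-11,0,0,0,0,0,0,-11,0,0,0,0,0,0,-11,0,0,0,0,0,0,-11,0,0,0,0,0,0,-11,0,0,0,0,0,0,-11,0,0,0,0,0,0,-11,0,0,0,0,0,0,-11,0,0,0,0,0,0,-11,0,0,0,0,0,0,-10,0,0,0,0,0,0,-6,0,0,0,0,0,0,0,0,0,0,0,0,0,0,0,0,0,0])

```text
t: 9.15
position: [0.5776, 0.1094, 0.0944]
ee_rot: [3.141, 0.0, -0.178]
ft_force: [-0.0, -0.2, -2.2]
gripper_width: 0.0181
gripper_force: 30.0
```

Emit:
move_arm(increments=[0,0,0,-30,0,0,0,0,-17,23,0,0,0,0,0,-17,23,0,0,0,0,0,-17,23,0,0,0,0,0,-16,22,0,0,0,0,0,0,0,0,0,0,0,0,0,0,20,0,0,0,0,0,0,9,0,0,0,0,0,0,0,0,0,0,0,0,-7,0,0,0,0,0,0,-11,0,0,0,0,0,0,-11,0,0,0,0,0,0,-11,0,0,0,0,0,0,-11,0,0,0,0,0,0,-11,0,0,0,0,0,0,-11,0,0,0,0,0,0,-11,0,0,0,0,0,0,-7,0,0,0,0,0,0,0,0,0,0,0])

```text
t: 11.05
position: [0.5118, 0.1221, 0.0954]
ee_rot: [-3.142, 0.0, -0.177]
ft_force: [-0.4, -1.0, -2.1]
gripper_width: 0.0179
gripper_force: 30.0
```

```bash
cat > look.py <<'E'
import sys
from rig import env,camera,calibration,recognise
from h import *
def scene(n):
    s=env.state();p,d=camera("scene");k=calibration("scene");W=cloud(p,d,k);W[np.isnan(W)]=-9
    cv2.imwrite(f"pics/{n}.png",cv2.resize(p[190:380,210:440],None,fx=3,fy=3));pickle.dump((p,d,k),open(f"pics/{n}.pkl","wb"))
    print("t",s['t'],"pos",s['position'].round(4),"F",np.round(s['ft_force'],1))
    B=np.array([564.2,-9.5])+[3.2,0];a=np.radians(79.7);V=np.array([np.cos(a),np.sin(a)]);U=np.array([V[1],-V[0]])
    for name in ("chip1","cup"):
        for r in recognise(name,"scene"):
            P=box(W,r['rect']);P=P[P[:,2]>-1];zt=np.percentile(P[:,2],90 if name=="cup" else 80);Q=P[np.abs(P[:,2]-zt)<.006].mean(0)
            q=Q[:2]*1000-B;print(name,np.round(r['rect']).tolist(),round(r['confidence'],2),"u %.0f v %.0f z %.0f"%(q@U,q@V,Q[2]*1000))
scene(sys.argv[1])
E
python3 look.py s1
```

```text
t 11.05 pos [0.5118 0.1221 0.0954] F [-0.4 -1.  -2.1]
chip1 [264.0, 258.0, 276.0, 271.0] 0.68 u 72 v -61 z 69
chip1 [350.0, 315.0, 369.0, 329.0] 0.65 u 7 v 166 z 13
chip1 [315.0, 226.0, 322.0, 234.0] 0.57 u -76 v -54 z 70
chip1 [364.0, 288.0, 381.0, 300.0] 0.47 u -59 v 144 z 24
cup [153.0, 191.0, 194.0, 243.0] 0.73 u 141 v -352 z 91
cup [290.0, 268.0, 323.0, 306.0] 0.56 u 68 v 64 z 136
```

Emit:
move_arm(increments=[0,0,0,-20,0,0,0,0,0,0,-20,0,0,0,0,0,30,0,0,0,0,0,0,40,0,0,0,0,0,-2,40,0,0,0,0,0,0,40,0,0,0,0,0,0,35,0,0,0,0,0,0,23,0,0,0,0,0,0,0,0,0,0,0,0,0,0,0,0,0,0,0,0,0,20,0,0,0,0,0,0,15,0,0,0,0,0,0,4.5,0,0,0,0,0,0,0,0,0,0])

```text
t: 12.6
position: [0.4725, -0.0821, 0.0953]
ee_rot: [-3.141, 0.002, -0.177]
ft_force: [-0.1, 0.0, -2.1]
gripper_width: 0.0177
gripper_force: 30.0
```

Emit:
move_arm(increments=[0,0,-7,0,0,0,0,0,0,-11,0,0,0,0,0,0,-11,0,0,0,0,0,0,-11,0,0,0,0,0,0,-11,0,0,0,0,0,0,-11,0,0,0,0,0,0,-11,0,0,0,0,0,0,-11,0,0,0,0,0,0,-11,0,0,0,0,0,0,-11,0,0,0,0,0,0,-11,0,0,0,0,0,0,-11,0,0,0,0,0,0,-11,0,0,0,0,0,0,-11,0,0,0,0,0,0,-11,0,0,0,0,0,0,-11,0,0,0,0,0,0,-11,0,0,0,0,0,0,-11,0,0,0,0,0,0,-9,0,0,0,0,0,0,-5,0,0,0,0])

```text
t: 14.6
position: [0.5099, 0.1226, 0.096]
ee_rot: [-3.142, -0.0, -0.177]
ft_force: [-0.0, -0.0, -2.5]
gripper_width: 0.0176
gripper_force: 30.0
```

```bash
python3 look.py s2
```

```text
t 14.6 pos [0.5099 0.1226 0.096 ] F [-0.  -0.  -2.5]
chip1 [264.0, 259.0, 276.0, 272.0] 0.58 u 72 v -61 z 68
chip1 [364.0, 290.0, 378.0, 304.0] 0.57 u -56 v 144 z 20
chip1 [304.0, 265.0, 409.0, 368.0] 0.55 u 12 v 87 z 58
chip1 [351.0, 313.0, 369.0, 328.0] 0.54 u 6 v 166 z 13
chip1 [383.0, 288.0, 392.0, 296.0] 0.43 u -91 v 164 z 25
```

Emit:
move_arm(increments=[0,0,0,-30,0,0,0,0,0,0,-35,0,0,0,0,26,26,0,0,0,0,0,26,26,0,0,0,0,0,26,26,0,0,0,0,0,26,26,0,0,0,0,0,26,26,0,0,0,0,0,26,26,0,0,0,0,0,26,26,0,0,0,0,0,0,0,0,0,0,-0.1425,0,0,0,0,0,0,-0.1425,0,0,0,0,0,0,-0.1425,0,0,0,0,0,0,-0.1425,0,0,0,0,0,0,-0.1425,0,0,0,0,0,0,-0.1425,0,0,0,0,0,0,-0.1425,0,0,0,0,0,0,-0.1425,0,0,0,0,0,0,-0.1425,0,0,0,0,0,0,-0.1425,0,0,0,0,0,0,-0.1425])

```text
t: 16.75
position: [0.6564, -0.0902, 0.1607]
ee_rot: [-3.141, 0.0, 1.395]
ft_force: [0.5, 0.5, -2.6]
gripper_width: 0.018
gripper_force: 30.0
```

Emit:
move_arm(increments=[0,0,0,30,0,0,0,0,0,0,25,0,0,0,0,0,0,10,0,0,0,0,0,0,0,0,0,0,0,0,-6,0,0,0,0,0,0,-10,0,0,0,0,0,0,-10,0,0,0,0,0,0,-10,0,0,0,0,0,0,-10,0,0,0,0,0,0,-10,0,0,0,0,0,0,-10,0,0,0,0,0,0,-10,0,0,0,0,0,0,-8,0,0,0,0,0,0,-4,0,0,0,0,0,0,0,0,0,0,0])

```text
t: 18.25
position: [0.5697, -0.0737, 0.096]
ee_rot: [-3.142, -0.0, 1.39]
ft_force: [-0.4, 0.5, -2.3]
gripper_width: 0.0177
gripper_force: 30.0
```

Emit:
move_arm(increments=[0,0,3,0,0,0,0,0,0,0,-30,0,0,0,0,0,0,-30,0,0,0.1425,0,0,0,0,0,0,0.1425,0,0,0,0,0,0,0.1425,0,0,0,0,0,0,0.1425,0,0,0,0,0,0,0.1425,0,0,0,0,0,0,0.1425,0,0,0,0,0,0,0.1425,0,0,0,0,0,0,0.1425,0,0,0,0,0,0,0.1425,0,0,0,0,0,0,0.1425,0,0,0,0,0,0,0.1425,0,-14,16,0,0,0,0,0,-14,17,0,0,0,0,0,0,0,0,0,0,0])

```text
t: 19.85
position: [0.539, -0.103, 0.1559]
ee_rot: [3.141, 0.0, -0.18]
ft_force: [0.7, 0.4, -2.1]
gripper_width: 0.0176
gripper_force: 30.0
```

```bash
python3 look.py s3
```

```text
t 19.85 pos [ 0.539  -0.103   0.1559] F [ 0.7  0.4 -2.1]
chip1 [384.0, 292.0, 395.0, 301.0] 0.64 u -92 v 170 z 13
chip1 [361.0, 288.0, 378.0, 302.0] 0.5 u -56 v 144 z 21
cup [289.0, 266.0, 323.0, 309.0] 0.93 u 68 v 65 z 137
```

View pics/s3.png

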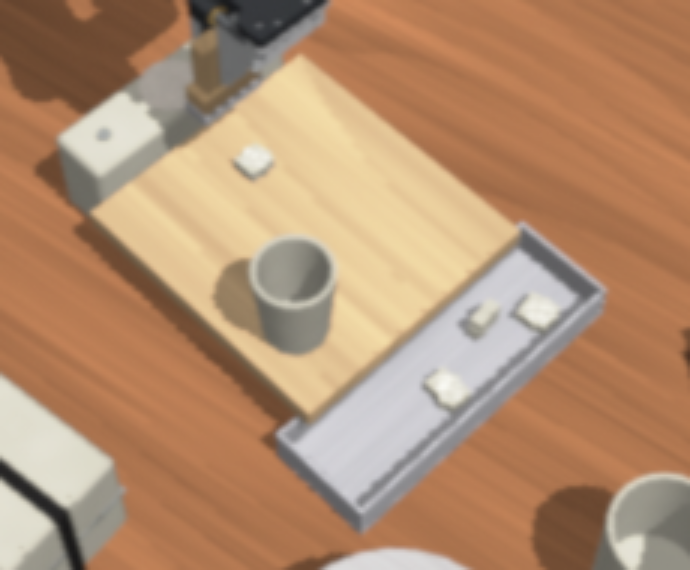

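The crop shows three chips in the tray, at (445,388), (482,318) and (538,310), one of them on edge. The fourth is on the board at (253,160), scene (294,243), clear of the cup. Measure it.

```bash
python3 - <<'E'
from h import *
p,d,k,W=load("s3");W[np.isnan(W)]=-9
B=np.array([567.4,-9.5]);a=np.radians(79.7);V=np.array([np.cos(a),np.sin(a)]);U=np.array([V[1],-V[0]])
P=comp(W,[284,234,304,253],.0655,.076);q=P[:,:2]*1000-B;print(len(P),"u",(q@U).min(),(q@U).max(),"v",(q@V).min(),(q@V).max())
E
```

```text
55 u -20.019718087613512 3.4201106773303454 v -75.43816619390974 -54.29062304805874
```

Emit:
move_arm(increments=[0,0,2,25,0,0,0,0,0,0,25,0,0,0,0,0,0,10.5,0,0,0,0,0,0,0,0,0,0,0,0,0,0,0,0,0,0,0,-8,0,0,0,0,0,0,-12,0,0,0,0,0,0,-12,0,0,0,0,0,0,-12,0,0,0,0,0,0,-12,0,0,0,0])

```text
t: 21.0
position: [0.5494, -0.0473, 0.0956]
ee_rot: [-3.142, -0.0, -0.177]
ft_force: [-0.5, 0.1, -2.0]
gripper_width: 0.0179
gripper_force: 30.0
```

Emit:
move_arm(increments=[0,0,-12,0,0,0,0,0,0,-12,0,0,0,0,0,0,-12,0,0,0,0,0,0,-12,0,0,0,0,0,0,-12,0,0,0,0,0,0,-12,0,0,0,0,0,0,-12,0,0,0,0,0,0,-12,0,0,0,0,0,0,-12,0,0,0,0,0,0,-12,0,0,0,0,0,0,-12,0,0,0,0,0,0,-12,0,0,0,0,0,0,-10,0,0,0,0,0,0,-7,0,0,0,0,0,0,0,0,0,0,0])

```text
t: 22.5
position: [0.5778, 0.1105, 0.0954]
ee_rot: [-3.142, -0.0, -0.177]
ft_force: [0.4, 0.0, -1.8]
gripper_width: 0.0176
gripper_force: 30.0
```

```bash
python3 look.py s4
```

```text
t 22.5 pos [0.5778 0.1105 0.0954] F [ 0.4  0.  -1.8]
chip1 [350.0, 315.0, 368.0, 327.0] 0.65 u 8 v 165 z 13
chip1 [362.0, 292.0, 377.0, 302.0] 0.58 u -55 v 144 z 22
chip1 [385.0, 292.0, 394.0, 298.0] 0.53 u -93 v 170 z 13
chip1 [355.0, 306.0, 366.0, 316.0] 0.51 u -8 v 152 z 22
cup [291.0, 270.0, 322.0, 306.0] 0.62 u 69 v 66 z 137
```

Emit:
move_arm(increments=[0,0,0,-35,0,0,0,0,0,0,-45,0,0,0,0,0,0,-40,0,0,0,0,-31,-26,0,0,0,0,0,-31,-26,0,0,0,0,0,-31,-26,0,0,0,0,0,-31,-27,0,0,0,0,0,-31,-27,0,0,0,0,0,-31,-26,0,0,0,0,0,0,0,0,0,0,-0.1409,0,0,0,0,0,0,-0.1409,0,0,0,0,0,0,-0.1409,0,0,0,0,0,0,-0.1409,0,0,0,0,0,0,-0.1409,0,0,0,0,0,0,-0.1409,0,0,0,0,0,0,-0.1409,0,0,0,0,0,0,0,0,0,0,0,0,0,0])

```text
t: 24.45
position: [0.4227, 0.2978, 0.2155]
ee_rot: [3.142, -0.0, 0.805]
ft_force: [-0.5, 0.1, -1.7]
gripper_width: 0.0176
gripper_force: 30.0
```

```bash
python3 - <<'E'
from rig import env,camera,calibration,recognise
from h import *
s=env.state();print(s['t'],s['position'],s['ee_rot'])
k=calibration("wrist");p,d=camera("wrist");pickle.dump((p,d,k,s),open("pics/w3.pkl","wb"));cv2.imwrite("pics/w3.png",p)
R=recognise("rail","wrist");print([(np.round(r['rect']).tolist(),round(r['confidence'],2)) for r in R])
W=wcloud(p,d,k)
r=R[0]['rect'];r=[max(0,r[0]-8),max(0,r[1]-8),min(639,r[2]+8),min(479,r[3]+8)]
for n,lo,hi,w,l in (("bar",.054,.066,34,120),("base",.005,.015,80,130)):
    P=comp(W,r,lo,hi);print(n,len(P),rect(P),*fit(P,w,l,136.4),np.median(P[:,2]))
E
```

```text
24.45 [0.42272331 0.29780978 0.21546122] [ 3.14151138e+00 -2.89772016e-06  8.04863885e-01]
[([277.0, 70.0, 356.0, 205.0], 0.65)]
bar 4934 (array([477.8, 357.5]), array([119.2,  34.2]), 45.9) [477.7 357.4 135.9] 0.0 0.059684358693383
base 2469 (array([499.9, 337.5]), array([130.3,  21.4]), 46.5) [489.7 347.5 133.3] 0.0 0.009732707824724785
```

View pics/w3.png

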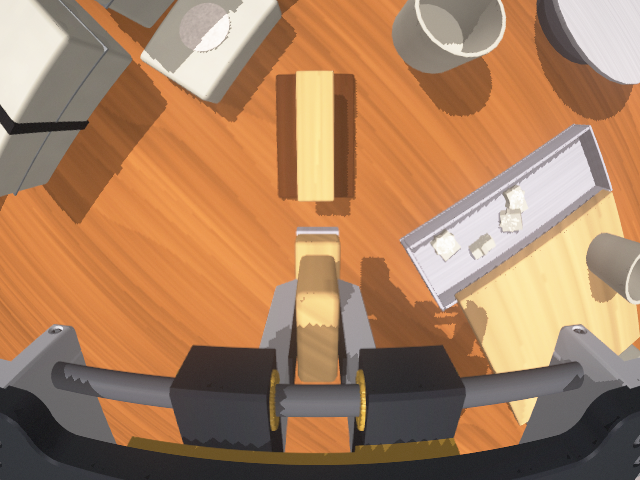

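The wrist picture shows all four chips in the tray, at (446,245), (483,246), (510,220) and (515,199), with the board empty but for the cup. The rail bar is at (315,135) and the scraper is straight in the jaws.

```bash
python3 - <<'E'
from h import *
from mv import local
p,d,k,s=pickle.load(open("pics/w3.pkl","rb"));W=wcloud(p,d,k).reshape(-1,3)
p,d,k,W2=load("s4")
for Q in (W,W2.reshape(-1,3)):
    D=np.hypot(Q[:,0]-.4777,Q[:,1]-.3574);S=Q[(D<.2)&(Q[:,2]>.13)&(D>.02)];print(len(S),S[np.argsort(np.hypot(S[:,0]-.4777,S[:,1]-.3574))][:3])
print(local((55,59.6),46.1))
E
```

```text
81339 [[0.43918735 0.3303294  0.33353607]
 [0.43920026 0.33009581 0.32944522]
 [0.43836818 0.33124765 0.33372481]]
750 [[0.56246337 0.20031332 0.21515161]
 [0.56864625 0.20261569 0.22859937]
 [0.56746137 0.20174245 0.22998451]]
[81.1 -1.7]
```

Emit:
move_arm(increments=[0,25,-1.7,0,0,0,0,0,30,0,0,0,0,0,0,26,0,0,0,0,0,0,0,0,0,0,0,0,0,0,0,0,0,0,0])

```text
t: 25.05
position: [0.4771, 0.3577, 0.215]
ee_rot: [-3.141, 0.001, 0.808]
ft_force: [-0.2, -0.2, -2.7]
gripper_width: 0.018
gripper_force: 30.0
```

Emit:
move_arm(increments=[0,0,0.6,30,0,0,0,0,0,0,40,0,0,0,0,0,0,30,0,0,0,0,0,0,14,0,0,0,0,0,0,4,0,0,0,0,0,0,1,0,0,0,0,0,0,0,0,0,0,0,0,0,1,0,0,0,0,0,0,0,0,0,0])

```text
t: 25.95
position: [0.4784, 0.3578, 0.0966]
ee_rot: [3.141, -0.002, 0.808]
ft_force: [0.6, -0.0, -2.2]
gripper_width: 0.0175
gripper_force: 30.0
```

Emit:
move_arm(increments=[0,0,0,1,0,0,0,0,0,0,0.5,0,0,0,0,0,0,0,0,0,0,0,0,0,0,0,0,0])

```text
t: 26.35
position: [0.4777, 0.3575, 0.0939]
ee_rot: [-3.142, 0.0, 0.808]
ft_force: [0.1, 0.6, -1.6]
gripper_width: 0.0177
gripper_force: 30.0
```

```bash
python3 - <<'E'
from rig import env,camera,calibration
from h import *
s=env.state();print(s['t'],s['position'],s['ft_force'])
p,d=camera("side");cv2.imwrite("pics/sd2.png",cv2.resize(p[215:310,130:230],None,fx=6,fy=6,interpolation=cv2.INTER_CUBIC))
print([env.state()['ft_force'][2]])
E
```

```text
26.35 [0.47773615 0.35746468 0.09388802] [ 0.13582154  0.64533777 -1.58726227]
[np.float64(-1.5341676723370279)]
```

View pics/sd2.png

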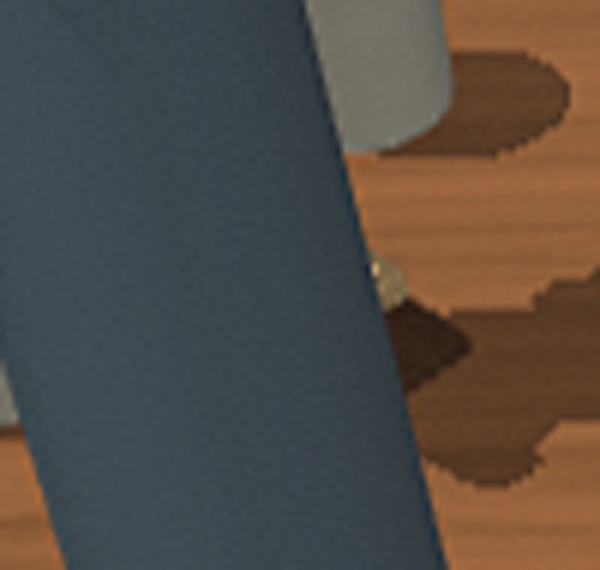

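The side view is blocked by the arm, so I'll feel for contact by force.

Emit:
move_arm(increments=[0,0,0,0.4,0,0,0,0,0,0,0,0,0,0])

```text
t: 26.6
position: [0.4777, 0.3574, 0.0935]
ee_rot: [-3.142, 0.0, 0.808]
ft_force: [0.3, -0.8, -0.8]
gripper_width: 0.0177
gripper_force: 30.0
```

Emit:
move_arm(increments=[0,0,0,0.4,0,0,0,0,0,0,0,0,0,0])

```text
t: 26.8
position: [0.4778, 0.3575, 0.0931]
ee_rot: [-3.142, 0.0, 0.808]
ft_force: [0.2, -0.1, -1.1]
gripper_width: 0.0178
gripper_force: 30.0
```

Emit:
move_arm(increments=[0,0,0,0.4,0,0,0,0,0,0,0,0,0,0])

```text
t: 27.0
position: [0.4778, 0.3575, 0.0928]
ee_rot: [-3.142, -0.0, 0.808]
ft_force: [-0.1, 0.2, -2.1]
gripper_width: 0.0179
gripper_force: 30.0
```

Emit:
move_arm(increments=[0,0,0,0.5,0,0,0,0,0,0,0,0,0,0])

```text
t: 27.2
position: [0.4779, 0.3575, 0.0927]
ee_rot: [3.142, -0.0, 0.809]
ft_force: [-0.3, -1.1, 2.3]
gripper_width: 0.0179
gripper_force: 30.0
```

Emit:
move_arm(increments=[0,0,0,0.5,0,0,0,0,0,0,0,0,0,0])

```text
t: 27.4
position: [0.4779, 0.3576, 0.0927]
ee_rot: [3.142, 0.0, 0.808]
ft_force: [-1.4, -0.9, 5.2]
gripper_width: 0.0179
gripper_force: 30.0
```

```bash
python3 - <<'E'
from rig import env,camera,calibration
from h import *
p,d=camera("scene");k=calibration("scene");W=cloud(p,d,k);pickle.dump((p,d,k),open("pics/s5.pkl","wb"))
cv2.imwrite("pics/s5.png",cv2.resize(p[265:375,420:510],None,fx=5,fy=5,interpolation=cv2.INTER_CUBIC))
E
```

```text
(no output)
```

View pics/s5.png

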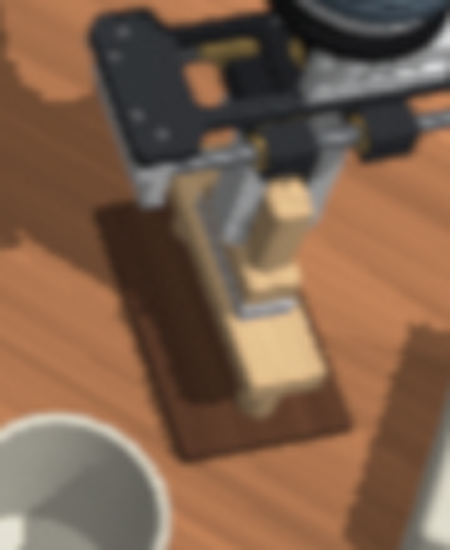

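The crop shows the scraper standing on the bar, flush and lengthwise, and contact is felt at about 5 N. Release it and rise.

Emit:
move_arm(increments=[0,0,0,-0.6,0,0,0,0,0,0,0,0,0,0,24,0,0,0,0,0,0,30,0,0,0,0,0,0,50,0,0,0,0,0,0,60,0,0,0,0,0,0,60,0,0,0,0,0,0,60,0,0,0,0,0,0,60,0,0,0,0,0,0,60,0,0,-10,0,0,0,60,0,0,-20,0,0,0,60,0,0,-30,0,0,0,60,0,0,-40,0,0,0,60,0,0,-40,0,0,0,60,-20,0,-20,0,0,0,60,-40,0,0,0,0,0,60,-40,0,0,0,0,0,60,0,0,0,0,0,0])

```text
t: 29.25
position: [0.406, 0.2833, 0.2525]
ee_rot: [3.142, 0.001, 0.808]
ft_force: [0.9, 1.3, -0.4]
gripper_width: 0.0602
gripper_force: 0.0
```

```bash
python3 look.py s6; python3 - <<'E'
from rig import env,camera,calibration
from h import *
s=env.state();k=calibration("wrist");p,d=camera("wrist");W=wcloud(p,d,k)
for n,lo,hi,w,l in (("grip",.13,.145,18,46),("foot",.082,.096,24,60),("bar",.054,.066,34,120)):
    P=comp(W,[260,40,375,240],lo,hi);print(n,len(P),rect(P),*fit(P,w,l,136),np.median(P[:,2]))
q,d=camera("scene")
cv2.imwrite("pics/fin.png",np.vstack([cv2.resize(p,(400,300)),cv2.resize(q,(400,300))]))
E
```

```text
t 29.25 pos [0.406  0.2833 0.2525] F [ 0.9  1.3 -0.4]
chip1 [355.0, 302.0, 366.0, 314.0] 0.57 u -9 v 152 z 22
chip1 [364.0, 290.0, 379.0, 303.0] 0.39 u -56 v 144 z 21
grip 1254 (array([477.7, 356.8]), array([45.2, 17.3]), 46.2) [477.9 357.1 135.6] 0.0 0.13746873359607462
foot 157 (array([462.3, 339.9]), array([11.2, 23.1]), 46.9) [452.3 331.4 131.1] 0.0 0.0874557508128092
bar 2412 (array([478. , 358.4]), array([120.6,  34.1]), 46.5) [478.  358.4 136.5] 0.0 0.059590350779407865
```

View pics/fin.png

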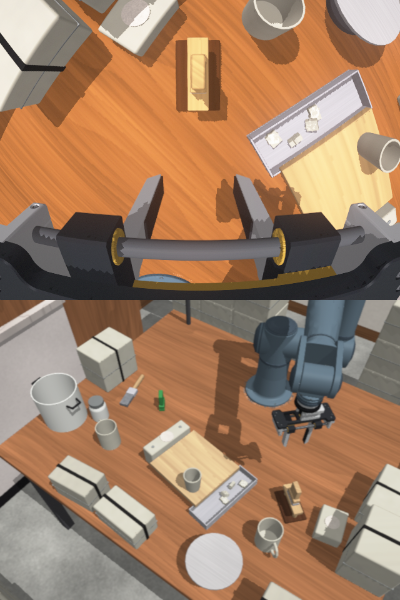

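The final picture shows the scraper upright on the bar at wrist (199,75), centred to about 1 mm, with its grip top at 137 mm. All four chips are in the tray, the cup is in place and the gripper is clear.

```bash
python3 -c "
from rig import env
print(env.hand_in())"
```

```text
the job is handed in; nothing more can be done
None
```

The job is handed in at about 29 s: all four chips are in the tray, the scraper stands upright along the middle of the rail, the cup is where it stood, and no other object was touched.

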